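Hold a painted tag in the curing stand's window

ROBOT

A 6-joint arm with a two-finger parallel gripper is mounted at the origin on the work surface; the furniture and walls round the work are solid. World frame = base frame: x ahead of the robot, y to its left, z up, the work surface at z = 0. Lengths are in m, angles in rad, forces in N, time in s.
With the tool pointing down it reaches from about 0.375 to 0.975 m from the base axis. Payload 3.8 kg.
Tool frame: the origin (TCP) lies at the very end of the fingers, on their centre line; the grasp point (between the pads) lies 19 mm behind it; z points along the fingers, y is the direction in which the jaws open and shut (so a half turn about z gives the same grasp; the last joint's range is limited). The gripper opens to 85 mm and grips with 20 to 120 N. Pads are 22 mm wide; open, the fingers measure 114 mm over their backs; the gripper's body (76 mm by 85 mm) begins 54 mm behind the grasp point. The pads swing forward as they close: fully open they stand 13 mm farther back than shut.
Start: joints at [-1.283, 0.264, 1.604, -0, 1.274, -0.037], TCP at [0.215, -0.64, 0.231] pointing down, gripper open.
Joint ranges: [-2.63, 2.63], [-0.94, 2.18], [0.31, 2.57], [-1.31, 4.45], [0, 2.66], [-2.55, 2.55]. Speed limits (rad/s): [2.57, 2.57, 3.14, 3.14, 3.14, 3.14].

INTERFACE

Orientations are given as a rotation vector (axis times angle).
In Python, from workcell import status, read_camera, camera_info, order gives the robot as it stands.
- The arm moves only by the tool move_arm, never from a script. Its argument "deltas" is a list of rows, each a list of 3 entries, a list of its own where there are three numbers: the turn, a rotation vector about the world's x, y, z as a fraction of full scale, then the shift along the world's x, y, z as a fraction of full scale, then the closure, from -1 (fully open) to 1 (shut), so that 0 is half open. A call has 1 to 20 rows; each row is the pose to reach, as a shift and turn from the pose commanded when the call began; what a row does not reach only later rows make up. Full scale, the value 1, is 0.1 m for a shift and pi/2 rad for a turn. A row lasts 1/8 s, in which the tool goes at most 62.5 mm and 10.7 degrees, less where a joint would pass 70% of its speed; a pose out of reach is approached as far as the arm can. A call with a number of a shift or a turn outside -1 to 1 is refused whole. A call with a gripper value outside its range is refused whole. The fingers move at their own pace and stop on an object; "grip_force" is the grip in N (left out, the last holds). Time passes only in rows, so rows that repeat a pose let the fingers close. It gives the time, the measured TCP pose, the force and the opening at its end, in the units of the state.
- status.read_state(): the state, without advancing time (a new reading comes with each control period).
- read_camera(name): name is "scene" or "top"; returns (picture, depth): 480x640x3 uint8, red, green, blue; 480x640 float32, m along the optical axis (not along the pixel's ray), 0 where there is no reading.
- camera_info(name): a dict with "K" (3x3 intrinsics, pixels), "R" (3x3) and "t" (3): a world point X has camera coordinates R X + t. Camera axes: x right, y down, z forward; pixel columns grow to the right and rows downward; lengths in m; the calibration is good to about 2 mm. A picture is of the moment at which its call begins. camera_info takes no time and is no camera call.
- order.finish_job(): hands the job in, once; it reports no verdict.
The state is a dict: "time": time; "q": joint angles; "joint_vel": joint speeds; "joint_torque": joint torques, N m; "tool_pos": TCP position; "tcp_rot": TCP orientation; "wrist_force": force on the tool from outside, world axes, zero at the start; "torque": the same for the moment, N m; "width": opening from 0.0 (shut) to 1.0 (fully open).
Only numpy, scipy, OpenCV 4.12 (cv2) and the standard library are available. Lean on these libraries where they do the work, as an engineer would, in place of code of your own. Each camera call takes 0.05 s, during which the arm holds its last target. There are 200 camera calls.

TASK

Cure the varnish on the blue wooden tag: first slide the lamp sled by its red knob toward the guard hood until it clicks into its station under the slot window, then take the blue tag out of the rack and lower it, painted end down and upright, through the slot. Finish while still gripping the tag, held steady in the air with its painted end more than halfway down between the two lamp bars, clear of the sled tray beneath and not pressing against the slot. Leave the other two tags in the rack and everything else where it is.

Things in the scene. Friction and masses are not known exactly. Their poses are not given: they have to be found in the camera images.
- tag_blue: wooden tag with its lower 68 mm painted blue, upper part bare light wood; 40 (x) x 10 (y) x 125 (z) mm, 60 g, bottom 6 mm narrowed to 34 x 6 mm. Origin at the centre of its underside, z up its length. Stands in any one of the three rack pockets, its underside 10 mm and its top 135 mm above the table. Grip it near the top across its 10 mm thickness (along its y)
- tag_blue_foot (a point): centre of the underside (painted end) of the blue tag, the same point as its origin, axes as the tag
- tag_red: wooden tag with its lower 68 mm painted red, upper part bare light wood, same size; stays in the rack
- tag_yellow: wooden tag with its lower 68 mm painted yellow, upper part bare light wood, same size; stays in the rack
- tag_rack: fixed brown wooden block 176 (x) x 56 (y) x 40 (z) mm, origin at the centre of its underside; three pockets in a row along its x at -54, 0 and +54 mm, each 43 x 13 mm and 30 mm deep (pocket floor 10 mm above the table), a tag stands in each
- curing_stand: fixed grey base plate 130 (x) x 300 (y) x 12 (z) mm with two steel rods along y, origin at the centre of its underside, yaw within 0.2 rad. A guard hood 116 (x) x 80 (y) mm stands on it, centred at y +85 mm: amber sides, white top plate from 80 to 88 mm height with the slot window, open at both y ends
- window (a point): centre of the slot at the upper face of the white hood plate, 88 mm above the table; axes as the stand (x along the slot, y across it and along the rods, z up). The slot is 44 (x) x 14 (y) mm through the 8 mm plate, 2.5 mm chamfer at the mouth: 2 mm clearance on every side of a tag
- station_mark (a point): centre of the base's top, 12 mm above the table, abreast of a small green line on the base's front (-x) edge. The sled is at its station when its knob stands over this point
- lamp_sled (a joint): slide of the black lamp sled along the stand's +y toward the hood, m: travel 0 to 0.115, starts at 0 to 0.045. A sprung ball clicks into a notch at 0.095 (the station): passing the ridge on either side of it takes about 3 N; released within 4 mm of it, the notch centres the sled within 1 mm. Elsewhere 1 N of friction holds the sled
- lamp_gap (a point): middle of the gap between the sled's two silver lamp bars (violet faces), on the top of the black sled tray, 26 mm above the table; moves with the sled, axes as the stand. Bars 66 (x) x 18 (y) mm, 26 to 72 mm above the table, 30 mm gap along y. At the station it lies under the window's centre
- sled_knob (a point): centre of the top of the sled's red round knob, 85 mm above the table, 24 mm diameter, 26 mm tall on a 14 mm steel post; moves with the sled, 85 mm behind (-y) the lamp gap, axes as the stand
- cactus_left: white pot with a green cactus, 79 x 78 x 144 mm; a bystander, origin at its underside
- cactus_right: white pot with a green cactus, 82 x 83 x 150 mm; a bystander, origin at its underside
- paint_red_bottle: red paint bottle with black cap, 43 x 43 x 114 mm; a bystander, origin at its underside
- paint_white_bottle: white paint bottle with black cap, 43 x 43 x 109 mm; a bystander, origin at its underside
- mug: black mug with cream rim, 82 x 82 x 88 mm; a bystander, origin at its underside

How it is judged:
On the way, in this order (a step that is already met when the one before it is completed fails the run):
1. the lamp sled rests in its station under the window (value of joint lamp_sled between 0.091 and 0.099 m and velocity of joint lamp_sled between -0.01 and 0.01 m/s), for 0.2 s.
2. the blue tag's painted end has passed the slot, with the sled at its station (value of joint lamp_sled between 0.091 and 0.099 m and x of tag_blue_foot in the frame of window between -0.01 and 0.01 m and y of tag_blue_foot in the frame of window between -0.01 and 0.01 m and z of tag_blue_foot in the frame of window below -0.01 m and angle between tag_blue's own z axis and vertical below 0.15 rad), for 0.1 s.
At the end, for the whole second after the job is handed in: Through the last second: sled at 0.091 to 0.099; blue tag gripped (over 2 N), still, upright within 0.12 rad, its underside within 10 mm of the window centre in x and y, 38 to 60 mm below the hood top (tray at 62 mm), pressing on stand or sled with under 2.5 N (value of joint lamp_sled between 0.091 and 0.099 m and x of tag_blue_foot in the frame of window between -0.01 and 0.01 m and y of tag_blue_foot in the frame of window between -0.01 and 0.01 m and z of tag_blue_foot in the frame of window between -0.06 and -0.038 m and angle between tag_blue's own z axis and vertical below 0.12 rad and contact force between the fingers and tag_blue above 2 N and contact force between tag_blue and curing_stand below 2.5 N and linear speed of tag_blue below 0.02 m/s); the arm keeps its last pose, push and grip.
It fails at once if another tag is taken or displaced by more than 20 mm (distance of any of tag_red, tag_yellow from where it was at the start of the episode above 0.02 m).
It fails at once if a bystander is displaced by more than 30 mm (distance of any of cactus_left, cactus_right, paint_red_bottle, paint_white_bottle, mug from where it was at the start of the episode above 0.03 m).
It also fails if it takes over 53 s, if anything falls off the work surface, if the arm or the gripper's body presses on something with over 40 N, if the wrist force passes 120 N, or if a joint passes its speed limit or range.

## Working session

There is one attempt and no reset: what is moved stays moved. The work goes in short steps, Python scripts to look and compute and a tool call to move; the robot and the scene stay as the last step left them, time stands still between calls to the robot, and variables do not carry over. Pictures are saved under pics/ and viewed, about 8 in all and at most 12, crops included, and the job is handed in when it is done.

Besides the shell and the picture viewer there is one more tool, called after "Request:" as name([rows], argument=value, ...), one row to a line, values as JSON. move_arm: Moves the arm, as the interface text tells. Its arguments: {"type":"object","properties":{"deltas":{"type":"array","items":{"type":"array"}},"grip_force":{"type":"number"}},"required":["deltas"]}

```bash
mkdir -p pics; ls
python3 - <<'E'
from workcell import status, read_camera, camera_info
import cv2, numpy as np
for n in ("scene","top"):
    p,d=read_camera(n); np.savez(f"{n}0.npz",p=p,d=d)
    cv2.imwrite(f"pics/{n}0.png",p[:,:,::-1])
    i=camera_info(n); print(n,np.round(i["K"],1).tolist(),np.round(i["R"],3).tolist(),np.round(i["t"],3), (-i["R"].T@i["t"]).round(3))
print(status.read_state())
E
```

```text
pics
scene [[440.7, 0.0, 319.2], [0.0, 440.7, 235.9], [0.0, 0.0, 1.0]] [[0.915, 0.404, -0.015], [0.301, -0.706, -0.64], [-0.27, 0.581, -0.768]] [-0.448 -0.075  1.221] [ 0.762 -0.581  0.882]
top [[491.2, 0.0, 320.7], [0.0, 491.2, 240.3], [0.0, 0.0, 1.0]] [[0.004, -1.0, 0.012], [-0.996, -0.005, -0.084], [0.084, -0.011, -0.996]] [0.01  0.462 1.268] [0.353 0.027 1.303]
{'time': 0.1, 'q': array([-1.28287616e+00,  2.64687704e-01,  1.60530234e+00, -9.76643832e-06,
        1.27370800e+00, -3.68888009e-02]), 'joint_vel': array([-0.00126779, -0.00104677, -0.00330206,  0.00105908,  0.00154319,
        0.0004322 ]), 'joint_torque': array([-2.11585484e-04, -5.16705537e+01, -3.68591058e+01, -1.39871304e-04,
        6.26776848e-03, -3.87295358e-05]), 'tool_pos': array([ 0.21521595, -0.63903735,  0.23004482]), 'tcp_rot': array([-3.09819259e+00, -5.07635767e-01,  4.28273197e-04]), 'wrist_force': array([-0.0121174 ,  0.24587123, -0.80819375]), 'torque': array([-0.02930678,  0.01149565, -0.00765812]), 'width': 1.0024827768516587}
```

View pics/top0.png

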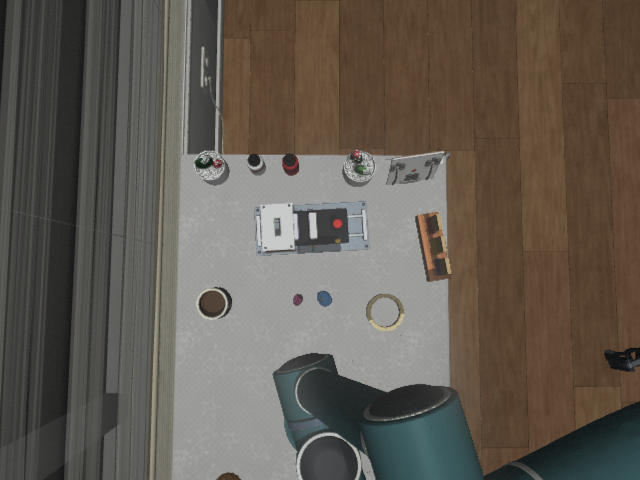

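View pics/scene0.png

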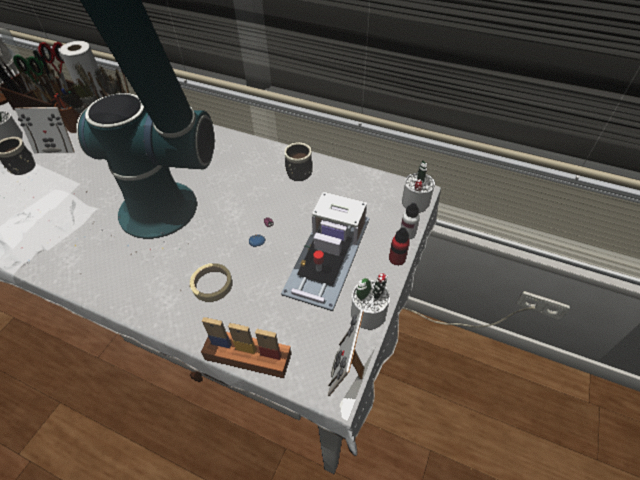

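The top view shows the stand at (312,228): hood on the left (+y), slot at (277,227), red knob at (337,224), and the rack at (434,246). In the scene view the blue tag is the left one of the three (215,335), which is the end nearest the robot. Next I measure these.

```bash
cat > h.py <<'E'
import numpy as np, cv2
from workcell import camera_info
def load(n,k): z=np.load(f"{n}{k}.npz"); return z["p"],z["d"]
def cloud(n,d):
    i=camera_info(n); v,u=np.indices(d.shape)
    c=np.stack([(u-i["K"][0,2])/i["K"][0,0]*d,(v-i["K"][1,2])/i["K"][1,1]*d,d],-1)
    return (c-i["t"])@i["R"]
def ray(n,uv,z):
    i=camera_info(n); uv=np.atleast_2d(uv).astype(float)
    r=np.c_[uv,np.ones(len(uv))]@np.linalg.inv(i["K"]).T@i["R"]; o=-i["R"].T@i["t"]
    return o+r*((z-o[2])/r[:,2])[:,None]
def proj(n,X):
    i=camera_info(n); c=(np.atleast_2d(X)@i["R"].T+i["t"])@i["K"].T; return c[:,:2]/c[:,2:]
def rect(xy):
    (c,s,a)=cv2.minAreaRect((np.asarray(xy)*1000).astype(np.float32)); return np.round(c,1),np.round(s,1),round(a,2)
E
python3 - <<'E'
from h import *
for n in("top","scene"):
    p,d=load(n,0); W=cloud(n,d); hsv=cv2.cvtColor(p,cv2.COLOR_RGB2HSV); H,S,V=[hsv[...,k].astype(int) for k in range(3)]
    z=W[...,2]; ok=d>0
    # hood top
    m=ok&(abs(z-.088)<.012)&(S<60)&(V>130)&(W[...,0]>.3)&(W[...,1]<.25)&(W[...,1]>-.1)
    k,l,st,_=cv2.connectedComponentsWithStats(m.astype(np.uint8)); b=1+np.argmax(st[1:,4]); mm=l==b
    vu=np.argwhere(mm); P=ray(n,vu[:,::-1],.088); print(n,"hood",len(vu),rect(P[:,:2]),"z",np.median(z[mm]))
    # slot = hole in hood mask
    c,hh=cv2.findContours(mm.astype(np.uint8),cv2.RETR_CCOMP,cv2.CHAIN_APPROX_NONE)
    for ci,h in zip(c,hh[0]):
        if h[3]>=0 and len(ci)>8: print("  hole",len(ci),rect(ray(n,ci[:,0],.088)[:,:2]))
    # knob
    m=ok&((H<8)|(H>172))&(S>150)&(V>90)&(abs(z-.08)<.02)
    vu=np.argwhere(m)
    sel=vu[(abs(W[m][:,1])<.12)&(W[m][:,0]<.5)]
    if len(sel): print("  knob",len(sel),rect(ray(n,sel[:,::-1],.085)[:,:2]), sel.mean(0))
    # rack/tags
    R=ok&(W[...,0]>.2)&(W[...,0]<.5)&(W[...,1]<-.17)&(W[...,1]>-.36)
    m=R&(abs(z-.04)<.01)&(S>70); vu=np.argwhere(m); print("  rack top",len(vu),rect(ray(n,vu[:,::-1],.04)[:,:2]), np.median(z[m]))
    m=R&(z>.075)&(z<.145); k,l,st,ce=cv2.connectedComponentsWithStats(m.astype(np.uint8))
    for j in range(1,k):
        if st[j,4]>15:
            q=W[l==j]; print("  tag",st[j,4],ce[j].round(1),q.mean(0).round(4),rect(q[:,:2]),"zmax",q[:,2].max().round(4), "hue",np.median(H[l==j]))
    bl=R&(H>95)&(H<130)&(S>80); print("  blue px",bl.sum(), W[bl].mean(0).round(3) if bl.any() else "")
# enlarged crops
p,_=load("top",0); q,_=load("scene",0)
a=cv2.resize(p[195:295,250:460],(798,380),interpolation=cv2.INTER_CUBIC)
b=cv2.resize(q[310:385,195:300],(300,214),interpolation=cv2.INTER_CUBIC); c=cv2.resize(q[185:310,275:375],(240,214)[::1],interpolation=cv2.INTER_CUBIC)
o=np.zeros((600,798,3),np.uint8); o[:380]=a; o[384:598,:300]=b; o[384:598,310:550]=c
cv2.imwrite("pics/crop0.png",o[:,:,::-1])
E
```

```text
top hood 1393 (array([489.5, 121.8]), array([117.1,  80.8]), 3.53) z 0.0880040706154524
  hole 47 (array([489.9, 121.3]), array([48.2, 19. ]), 5.04)
  hole 9 (array([544.7,  93.1]), array([8.9, 7.1]), 45.13)
  knob 30 (array([494.9, -27.5]), array([10., 20.]), 0.29) [224.9        337.33333333]
  rack top 691 (array([ 431.6, -281.8]), array([145.5,  56.8]), 9.81) 0.040381851146483926
  tag 94 [436.7 226.3] [ 0.4893 -0.269   0.1163] (array([ 490.1, -271.4]), array([21.2, 10.9]), 11.99) zmax 0.1405 hue 18.0
  tag 173 [440.2 244.1] [ 0.4457 -0.2768  0.1167] (array([ 446.4, -279.3]), array([40. , 11.1]), 10.67) zmax 0.1407 hue 18.0
  tag 174 [444.4 266. ] [ 0.3926 -0.286   0.1165] (array([ 393., -288.]), array([39.5, 11.4]), 7.44) zmax 0.1401 hue 18.0
  blue px 0 
scene hood 1101 (array([493.2, 120.7]), array([118.6,  86.5]), 4.1) z 0.08833028938093261
  hole 39 (array([492.3, 119.9]), array([46.1, 17. ]), 3.85)
  knob 27 (array([495.2, -30.5]), array([ 9.9, 21.1]), 5.08) [253.62962963 315.77777778]
  rack top 1028 (array([ 430.5, -284.8]), array([138.3,  59.4]), 9.58) 0.04041652247480636
  tag 386 [214.7 327.5] [ 0.398  -0.2913  0.1123] (array([ 395.1, -289.1]), array([41.6, 12.7]), 12.44) zmax 0.1381 hue 17.0
  tag 392 [240.7 333.3] [ 0.4508 -0.282   0.1126] (array([ 448.6, -280.2]), array([40.1, 11.9]), 11.87) zmax 0.138 hue 17.0
  tag 162 [260.6 337.7] [ 0.491  -0.2752  0.1132] (array([ 490.1, -272.1]), array([17.6, 12.1]), 10.25) zmax 0.1381 hue 17.0
  blue px 82 [ 0.398 -0.293  0.057]
```

View pics/crop0.png

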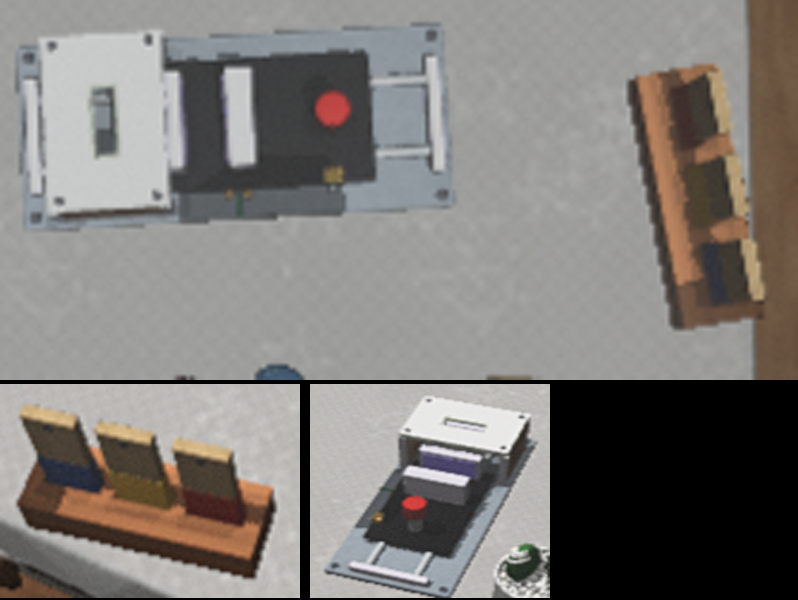

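The crop agrees: blue tag at the near end of the rack, stand yawed about 4°. Next I refine the yaw and the knob, which was only partly masked.

Run:
```python
from h import *
def ext(n,m,z): 
    c=max(cv2.findContours(m.astype(np.uint8),cv2.RETR_EXTERNAL,cv2.CHAIN_APPROX_NONE)[0],key=cv2.contourArea)
    return ray(n,c[:,0],z)[:,:2]
for n in("top","scene"):
    p,d=load(n,0); hsv=cv2.cvtColor(p,cv2.COLOR_RGB2HSV); H,S,V=[hsv[...,k].astype(int) for k in range(3)]; W=cloud(n,d)
    box=np.zeros(d.shape,bool)
    u,v=proj(n,[.497,-.029,.085])[0].round().astype(int); box[v-16:v+17,u-16:u+17]=1
    m=box&((H<10)|(H>170))&(S>110)&(V>150)
    c=max(cv2.findContours(m.astype(np.uint8),cv2.RETR_EXTERNAL,cv2.CHAIN_APPROX_NONE)[0],key=cv2.contourArea)
    xy=ray(n,c[:,0],.085)[:,:2]*1000; (a,r)=cv2.minEnclosingCircle(xy.astype(np.float32)); print(n,"knob",np.round(a,1),r,rect(xy/1000))
    # base plate yaw & centre
    m=(d>0)&(abs(W[...,2]-.012)<.006)&(W[...,0]>.38)&(W[...,0]<.6)&(W[...,1]>-.15)&(W[...,1]<.22)&(H>95)&(H<125)&(S>25)
    vu=np.argwhere(m); print(" base",len(vu),rect(ray(n,vu[:,::-1],.012)[:,:2]))
    # green line
    m=(d>0)&(H>45)&(H<95)&(S>70)&(abs(W[...,0]-.45)<.06)&(W[...,1]>-.1)&(W[...,1]<.12); vu=np.argwhere(m); print(" green",len(vu),ray(n,vu[:,::-1],.012).mean(0) if len(vu) else "")
    # slot by dark centroid
    m=(d>0)&(W[...,2]>.08)&(W[...,2]<.1)
```

```text
top knob [498.7 -27.5] 10.076338768005371 (array([499.3, -28.1]), array([19.5, 17.8]), 45.01)
 base 656 (array([496. ,  36.5]), array([125.7, 295.3]), 3.59)
 green 0 
scene knob [500.6 -28.3] 10.916705131530762 (array([500.6, -28.3]), array([18.3, 17.2]), 23.17)
 base 558 (array([498.4,  32.8]), array([126. , 294.1]), 3.79)
 green 0
```

Request:
move_arm([
  [[0, 0, 0], [0.16, 0.33, 0], 0],
  [[0, 0, -0.05], [0.32, 0.66, 0], 0],
  [[0, 0, -0.1], [0.48, 1, 0], 0],
], grip_force=30)

```text
time: 0.48
tool_pos: [0.2635, -0.5384, 0.2305]
tcp_rot: [-3.13, -0.258, 0.0]
wrist_force: [-0.6, -0.7, 1.1]
width: 0.497
```

Request:
move_arm([
  [[0, 0, -0.03], [0.16, 0.33, 0], 0],
  [[0, 0, -0.06], [0.32, 0.66, 0], 0],
  [[0, 0, -0.065], [0.48, 1, 0], 0],
])

```text
time: 0.85
tool_pos: [0.3116, -0.4383, 0.2307]
tcp_rot: [-3.139, -0.102, 0.001]
wrist_force: [0.7, -0.0, -0.1]
width: 0.503
```

Request:
move_arm([
  [[0, 0, 0], [0.16, 0.33, 0], 0],
  [[0, 0, 0], [0.32, 0.66, 0], 0],
  [[0, 0, 0], [0.48, 1, 0], 0],
])

```text
time: 1.23
tool_pos: [0.3595, -0.3384, 0.2308]
tcp_rot: [-3.139, -0.103, 0.001]
wrist_force: [0.8, -0.3, 0.2]
width: 0.499
```

Request:
move_arm([
  [[0, 0, 0], [0.16, 0.33, 0], 0],
  [[0, 0, 0], [0.32, 0.66, 0], 0],
  [[0, 0, 0], [0.48, 1, 0], 0],
])

```text
time: 1.6
tool_pos: [0.4075, -0.2384, 0.2309]
tcp_rot: [-3.14, -0.103, 0.001]
wrist_force: [0.4, -0.2, -0.4]
width: 0.5
```

Request:
move_arm([
  [[0, 0, 0], [0.16, 0.33, 0], 0],
  [[0, 0, 0], [0.32, 0.66, 0], 0],
  [[0, 0, 0], [0.48, 1, 0], 0],
])

```text
time: 1.98
tool_pos: [0.4555, -0.1385, 0.2309]
tcp_rot: [-3.14, -0.103, 0.001]
wrist_force: [0.4, -0.6, 0.6]
width: 0.505
```

Request:
move_arm([
  [[0, 0, 0], [0.16, 0.33, 0], 0],
  [[0, 0, 0], [0.32, 0.66, 0], 0],
  [[0, 0, 0], [0.48, 1, 0], 0],
  [[0, 0, 0], [0.48, 1, 0], 0],
  [[0, 0, 0], [0.48, 1, 0], 0],
])

```text
time: 2.6
tool_pos: [0.5029, -0.0399, 0.2308]
tcp_rot: [3.14, 0.104, -0.002]
wrist_force: [1.0, 0.1, -0.1]
width: 0.502
```

Request:
move_arm([
  [[0, 0, 0], [-0.03, 0.12, -0.5], 0],
  [[0, 0, 0], [-0.03, 0.12, -1], 0],
])

```text
time: 2.85
tool_pos: [0.5006, -0.0285, 0.131]
tcp_rot: [3.139, 0.102, 0.004]
wrist_force: [0.0, 0.1, -0.1]
width: 0.506
```

Request:
move_arm([
  [[0, 0, 0], [0, 0, -0.25], 0],
  [[0, 0, 0], [0, 0, -0.5], 0],
  [[0, 0, 0], [0, 0, -0.72], 0],
  [[0, 0, 0], [0, 0, -0.72], 0],
])

```text
time: 3.35
tool_pos: [0.4979, -0.0286, 0.0574]
tcp_rot: [-3.14, -0.101, 0.008]
wrist_force: [-0.6, 0.2, -0.4]
width: 0.501
```

Request:
move_arm([
  [[0, 0, 0], [0, 0, 0], 1],
  [[0, 0, 0], [0, 0, 0], 1],
  [[0, 0, 0], [0, 0, 0], 1],
  [[0, 0, 0], [0, 0, 0], 1],
], grip_force=30)

```text
time: 3.85
tool_pos: [0.5008, -0.0279, 0.0602]
tcp_rot: [3.14, 0.103, 0.001]
wrist_force: [-3.1, -1.8, 5.6]
width: 0.267
```

Request:
move_arm([
  [[0, 0, 0], [-0.01, 0.16, 0], 1],
  [[0, 0, 0], [-0.02, 0.32, 0], 1],
  [[0, 0, 0], [-0.03, 0.48, 0], 1],
  [[0, 0, 0], [-0.035, 0.56, 0], 1],
  [[0, 0, 0], [-0.04, 0.6, 0], 1],
  [[0, 0, 0], [-0.04, 0.635, 0], 1],
  [[0, 0, 0], [-0.04, 0.635, 0], 1],
  [[0, 0, 0], [-0.04, 0.635, 0], 1],
])

```text
time: 4.85
tool_pos: [0.4968, 0.0369, 0.0602]
tcp_rot: [-3.138, -0.103, -0.001]
wrist_force: [-3.5, 1.3, 6.5]
width: 0.27
```

Run:
```python
from h import *
from workcell import status, read_camera
p,d=read_camera("scene"); np.savez("scene1.npz",p=p,d=d)
q,e=read_camera("top"); np.savez("top1.npz",p=q,d=e)
cv2.imwrite("pics/c1.png",np.hstack([cv2.resize(x,(400,400),interpolation=cv2.INTER_CUBIC) for x in (p[170:310,260:400],q[170:310,240:380])])[:,:,::-1])
s=status.read_state(); print(s["tool_pos"],s["wrist_force"],s["width"],s["time"])
for n,p,d in(("scene",p,d),("top",q,e)):
    W=cloud(n,d); hsv=cv2.cvtColor(p,cv2.COLOR_RGB2HSV); m=(d>0)&(hsv[...,0]>45)&(hsv[...,0]<95)&(hsv[...,1]>60)&(abs(W[...,0]-.44)<.04)&(W[...,1]>-.1)&(W[...,1]<.12)
    vu=np.argwhere(m); print(n,len(vu),ray(n,vu[:,::-1],.012).mean(0) if len(vu) else "")
```

```text
[0.4967761  0.03686817 0.06019857] [-3.31474602  2.55059627  7.16710459] 0.2660614189829513 4.95
scene 873 [0.07849253 0.69857157 0.012     ]
top 1040 [0.50991704 0.03942698 0.012     ]
```

View pics/c1.png

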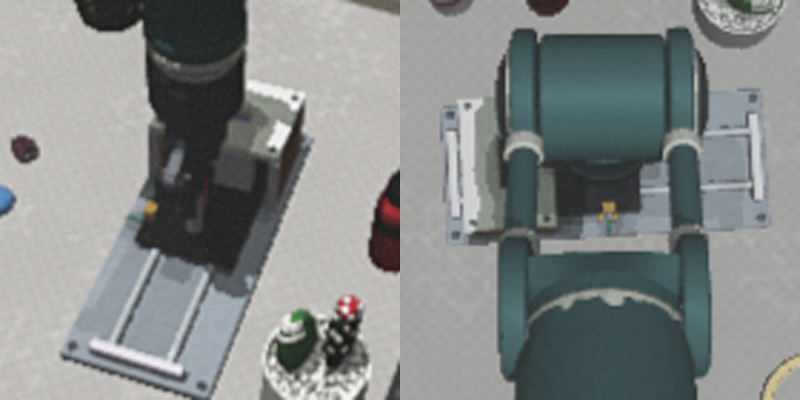

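The yellow sled pointer lines up with the green mark at (610,215) in the right panel, and the notch is pulling slightly toward +y. I release and back off.

Request:
move_arm([
  [[0, 0, 0], [0, 0, 0], 0],
  [[0, 0, 0], [0, 0, 0], 0],
  [[0, 0, 0], [0, 0, 0], 0],
  [[0, 0, 0], [0, 0, 0.3], 0],
  [[0, 0, 0], [0, 0, 0.6], 0],
  [[0, 0, 0], [0, 0, 1], 0],
])

```text
time: 5.7
tool_pos: [0.4955, 0.0357, 0.1592]
tcp_rot: [-3.14, -0.103, 0.004]
wrist_force: [0.6, -0.1, 0.0]
width: 0.496
```

Request:
move_arm([
  [[0, 0, 0], [-0.1, -0.4, 0.4], 0],
  [[0, 0, 0], [-0.2, -0.7, 0.8], 0],
  [[0, 0, 0.03], [-0.3, -1, 0.8], 0],
])

```text
time: 6.08
tool_pos: [0.4688, -0.0656, 0.2437]
tcp_rot: [3.134, 0.179, 0.013]
wrist_force: [-0.1, -0.2, 0.4]
width: 0.502
```

Request:
move_arm([
  [[0, 0, 0.03], [-0.12, -0.33, 0], -0.2],
  [[0, 0, 0.06], [-0.24, -0.66, 0], -0.2],
  [[0, 0, 0.065], [-0.36, -1, 0], -0.2],
  [[0, 0, 0.065], [-0.36, -1, 0], -0.2],
])

```text
time: 6.58
tool_pos: [0.4297, -0.1659, 0.2392]
tcp_rot: [3.124, 0.331, -0.0]
wrist_force: [0.0, -0.4, -1.0]
width: 0.6
```

```bash
cat > meas.py <<'E'
from h import *
from workcell import status, read_camera
import sys
k=sys.argv[1]; o=[]
for n in("top","scene"):
    p,d=read_camera(n); np.savez(f"{n}{k}.npz",p=p,d=d)
    hsv=cv2.cvtColor(p,cv2.COLOR_RGB2HSV); H,S,V=[hsv[...,j].astype(int) for j in range(3)]; W=cloud(n,d); z=W[...,2]
    box=np.zeros(d.shape,bool); u,v=proj(n,[.4965,.0365,.085])[0].round().astype(int); box[v-16:v+17,u-16:u+17]=1
    m=box&((H<10)|(H>170))&(S>110)&(V>150)
    cs=cv2.findContours(m.astype(np.uint8),cv2.RETR_EXTERNAL,cv2.CHAIN_APPROX_NONE)[0]
    if cs:
        c=max(cs,key=cv2.contourArea); print(n,"knob",rect(ray(n,c[:,0],.085)[:,:2]))
    m=(abs(z-.088)<.012)&(S<60)&(V>110)&(abs(W[...,0]-.49)<.09)&(abs(W[...,1]-.12)<.07)
    vu=np.argwhere(m)
    if len(vu): print(" hood",len(vu),rect(ray(n,vu[:,::-1],.088)[:,:2]))
    c,hh=cv2.findContours(m.astype(np.uint8),cv2.RETR_CCOMP,cv2.CHAIN_APPROX_NONE)
    for ci,h in zip(c,hh[0] if hh is not None else []):
        if h[3]>=0 and len(ci)>20: print("  slot",len(ci),rect(ray(n,ci[:,0],.088)[:,:2]))
    R=(W[...,0]>.3)&(W[...,0]<.55)&(W[...,1]<-.17)&(W[...,1]>-.36)&(z>.075)&(z<.145)
    kk,l,st,ce=cv2.connectedComponentsWithStats(R.astype(np.uint8))
    for j in range(1,kk):
        if st[j,4]>60: print("  tag",st[j,4],rect(W[l==j][:,:2]),W[l==j][:,2].max().round(4))
    o.append(p)
s=status.read_state(); print(s["tool_pos"],s["tcp_rot"],s["wrist_force"],s["width"],s["time"])
E
python3 meas.py 2
```

```text
top knob (array([495.8,  37.3]), array([17.6, 15. ]), 0.29)
 hood 1412 (array([489.4, 121.8]), array([117.3,  80.8]), 3.53)
  slot 47 (array([489.8, 122. ]), array([48.2, 18.8]), 5.33)
  tag 154 (array([ 392.7, -288.2]), array([38.7, 11. ]), 11.1) 0.1385
scene knob (array([498.5,  37.4]), array([15.1, 21.9]), 60.69)
 hood 1136 (array([493.9, 118.1]), array([120.7,  90.5]), 3.43)
  slot 38 (array([492.3, 119.1]), array([46.3, 15.4]), 4.06)
  tag 387 (array([ 395.1, -289.1]), array([40.9, 12. ]), 11.15) 0.138
  tag 397 (array([ 448.2, -279.5]), array([41.8, 12. ]), 9.73) 0.1384
  tag 398 (array([ 501.6, -270.2]), array([40.6, 12. ]), 9.73) 0.1381
[ 0.43032224 -0.1642425   0.23913589] [-3.12314001e+00 -3.34389349e-01 -2.03708879e-04] [ 0.70019764  0.40258386 -0.71075775] 0.5971545785746659 6.675
```

Request:
move_arm([
  [[0, 0, -0.02], [-0.15, -0.45, 0], -0.2],
  [[0, 0, -0.025], [-0.3, -0.9, 0], -0.2],
  [[0, 0, -0.025], [-0.3, -0.9, 0], -0.2],
])

```text
time: 7.05
tool_pos: [0.4002, -0.2555, 0.2392]
tcp_rot: [3.13, 0.271, -0.0]
wrist_force: [0.3, 0.4, -0.3]
width: 0.602
```

Request:
move_arm([
  [[0, 0, 0], [-0.06, -0.34, 0], -0.2],
  [[0, 0, 0], [-0.06, -0.34, -0.3], -0.2],
  [[0, 0, 0], [-0.06, -0.34, -0.65], -0.2],
  [[0, 0, 0], [-0.06, -0.34, -0.65], -0.2],
])

```text
time: 7.55
tool_pos: [0.393, -0.2851, 0.1712]
tcp_rot: [-3.124, -0.277, 0.007]
wrist_force: [0.1, 0.2, -0.6]
width: 0.598
```

Request:
move_arm([
  [[0, 0, 0], [0, 0, -0.2], -0.2],
  [[0, 0, 0], [0, 0, -0.4], -0.2],
  [[0, 0, 0], [0, 0, -0.6], -0.2],
  [[0, 0, 0], [0, 0, -0.72], -0.2],
  [[0, 0, 0], [0, 0, -0.72], -0.2],
  [[0, 0, 0], [0, 0, -0.72], -0.2],
])

```text
time: 8.3
tool_pos: [0.3952, -0.2885, 0.1034]
tcp_rot: [3.128, 0.276, 0.002]
wrist_force: [-0.0, -0.6, -0.7]
width: 0.6
```

Request:
move_arm([
  [[0, 0, 0], [0, 0, 0], 0.3],
  [[0, 0, 0], [0, 0, 0], 0.6],
  [[0, 0, 0], [0, 0, 0], 1],
  [[0, 0, 0], [0, 0, 0], 1],
  [[0, 0, 0], [0, 0, 0], 1],
  [[0, 0, 0], [0, 0, 0], 1],
], grip_force=30)

```text
time: 9.05
tool_pos: [0.3947, -0.2885, 0.1028]
tcp_rot: [3.129, 0.275, 0.001]
wrist_force: [-0.1, 0.2, 5.3]
width: 0.111
```

Request:
move_arm([
  [[0, 0, 0], [0, 0, 0.15], 1],
  [[0, 0, 0], [0, 0, 0.4], 1],
  [[0, 0, 0], [0, 0, 0.7], 1],
  [[0, 0, 0], [0, 0, 1], 1],
])

```text
time: 9.55
tool_pos: [0.3939, -0.2878, 0.2033]
tcp_rot: [-3.129, -0.275, 0.001]
wrist_force: [0.6, -0.6, 0.3]
width: 0.111
```

Request:
move_arm([
  [[0, 0, 0], [0.12, 0.33, 0.15], 1],
  [[0, 0, 0], [0.24, 0.66, 0.3], 1],
  [[0, 0, 0], [0.24, 1, 0.3], 1],
])

```text
time: 9.93
tool_pos: [0.4196, -0.1876, 0.2343]
tcp_rot: [3.128, 0.275, 0.004]
wrist_force: [-0.4, -0.0, -0.8]
width: 0.111
```

Request:
move_arm([
  [[0, 0, -0.02], [0.08, 0.33, 0], 1],
  [[0, 0, -0.04], [0.16, 0.66, 0], 1],
  [[0, 0, -0.07], [0.24, 1, 0], 1],
])

```text
time: 10.3
tool_pos: [0.4421, -0.087, 0.2326]
tcp_rot: [-3.14, -0.101, 0.0]
wrist_force: [0.2, 0.5, -0.6]
width: 0.111
```

Request:
move_arm([
  [[0, 0, 0], [0.08, 0.33, 0], 1],
  [[0, 0, 0], [0.16, 0.66, 0], 1],
  [[0, 0, 0], [0.24, 1, 0], 1],
])

```text
time: 10.68
tool_pos: [0.4661, 0.0129, 0.2325]
tcp_rot: [-3.14, -0.103, 0.001]
wrist_force: [-0.2, -0.2, -0.7]
width: 0.113
```

Request:
move_arm([
  [[0, 0, 0], [0.08, 0.33, 0], 1],
  [[0, 0, 0], [0.16, 0.66, 0], 1],
  [[0, 0, 0], [0.24, 0.85, 0], 1],
  [[0, 0, 0], [0.24, 0.85, 0], 1],
  [[0, 0, 0], [0.24, 0.85, 0], 1],
  [[0, 0, 0], [0.24, 0.85, 0], 1],
])

```text
time: 11.42
tool_pos: [0.4902, 0.0959, 0.2322]
tcp_rot: [3.14, 0.101, -0.0]
wrist_force: [-0.4, 0.8, -1.1]
width: 0.111
```

```bash
python3 meas.py 3
python3 - <<'E'
from h import *
p,_=load("scene",3); q,_=load("top",3)
u,v=proj("scene",[.49,.1,.12])[0].astype(int); a,b=proj("top",[.49,.1,.12])[0].astype(int)
cv2.imwrite("pics/c3.png",np.hstack([cv2.resize(x,(400,400),interpolation=cv2.INTER_CUBIC) for x in (p[v-60:v+60,u-60:u+60],q[b-60:b+60,a-60:a+60])])[:,:,::-1]); print(u,v,a,b)
E
```

```text
top knob (array([497.3,  27.7]), array([10.3,  1.8]), 14.22)
 hood 373 (array([460.1, 118.9]), array([57.4, 77.9]), 4.08)
  tag 175 (array([ 499.5, -270.5]), array([39.6, 12.9]), 10.01) 0.1401
  tag 173 (array([ 446.4, -279.2]), array([39.6, 11.2]), 12.2) 0.1395
scene knob (array([497.1,  34.9]), array([16.6, 18.5]), 23.09)
 hood 470 (array([493.3, 119.1]), array([118.6,  89.6]), 4.1)
  tag 396 (array([ 448.2, -279.7]), array([41.5, 12. ]), 10.36) 0.1399
  tag 399 (array([ 501.2, -270.5]), array([41.1, 12.2]), 8.99) 0.1384
[0.49028418 0.09601715 0.23231097] [ 3.13980074e+00  1.01195804e-01 -1.03904337e-07] [0.14088789 0.23786257 0.15467688] 0.11193460325053825 11.525
335 204 284 225
```

View pics/c3.png

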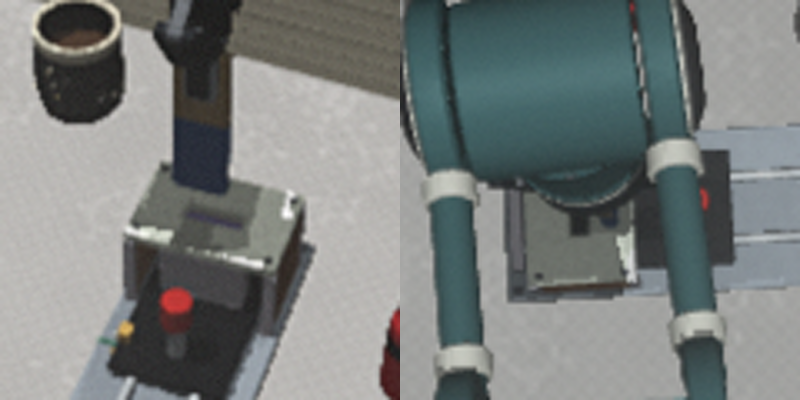

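The left panel shows the tag upright in the grip above the hood, with the slot visible at about (215,215). I measure the tag's face and foot against the slot in the same view.

```bash
cat > tag.py <<'E'
from h import *
import sys
from workcell import status,read_camera
def tag(n,k,tcp,yaw=.0645):
    p,d=load(n,k); W=cloud(n,d); hsv=cv2.cvtColor(p,cv2.COLOR_RGB2HSV); H,S,V=[hsv[...,j].astype(int) for j in range(3)]
    ex=np.array([np.cos(yaw),np.sin(yaw)]); ey=np.array([-ex[1],ex[0]])
    L=W[...,:2]-tcp[:2]; a=L@ex; b=L@ey
    m=(d>0)&(abs(a)<.035)&(abs(b)<.03)&(H>100)&(H<130)&(S>70)&(W[...,2]>.09)
    k_,l,st,_=cv2.connectedComponentsWithStats(m.astype(np.uint8)); m=l==1+np.argmax(st[1:,4])
    mm=cv2.erode(m.astype(np.uint8),np.ones((3,3)))>0
    print(n,m.sum(),"face b med",np.median(b[mm]),"z",W[m][:,2].min(),W[m][:,2].max())
    A=np.c_[np.ones(mm.sum()),W[mm][:,2]-.17,a[mm]]; print(" b fit (b0,db/dz,db/dx)",np.linalg.lstsq(A,b[mm],rcond=None)[0].round(4))
    # left/right edges per row, ray onto face plane
    i=camera_info(n); o=-i["R"].T@i["t"]; bf=-.005
    n3=np.r_[ey,0]; P0=np.r_[tcp[:2]+ey*bf,0]; rows=[]
    for v in np.unique(np.argwhere(m)[:,0]):
        us=np.where(m[v])[0]; e=[]
        for u in(us[0]-.5,us[-1]+.5):
            r=np.linalg.inv(i["K"])@[u,v,1]@i["R"]; X=o+r*((P0-o)@n3/(r@n3)); e.append([(X[:2]-tcp[:2])@ex,X[2]])
        rows.append((v,us.size,*np.ravel(e)))
    rows=np.array(rows)[3:-3]; print(" centre a",np.median((rows[:,2]+rows[:,4])/2),"width",np.median(rows[:,4]-rows[:,2]),"slope",np.polyfit((rows[:,3]+rows[:,5])/2,(rows[:,2]+rows[:,4])/2,1)[0], "zmin/max on plane",rows[:,[3,5]].min(),rows[:,[3,5]].max())
E
python3 - <<'E'
from tag import *
t=np.array([.4903,.0960,.2323]); tag("scene",3,t)
p,d=load("scene",3); W=cloud("scene",d)
# slot in scene: pixels on the hood rectangle that are dark / lower than plate
g=cv2.cvtColor(p,cv2.COLOR_RGB2GRAY); u,v=proj("scene",[.491,.121,.088])[0].round(1); print(u,v)
np.set_printoptions(linewidth=220)
U,V=int(u),int(v); print(g[V-9:V+9,U-16:U+17])
for c in[[-22,-7],[22,-7],[22,7],[-22,7]]:
    c=np.array(c)/1000; y=.0645; X=[.491+c[0]*np.cos(y)-c[1]*np.sin(y),.121+c[0]*np.sin(y)+c[1]*np.cos(y),.088]; print(proj("scene",X)[0].round(1)-[U-16,V-9])
E
```

```text
scene 159 face b med -0.004893733612633602 z 0.14100386240431928 0.2041446741674118
 b fit (b0,db/dz,db/dx) [-0.0049 -0.     -0.0001]
 centre a 0.0009094778233289854 width 0.035433987536947195 slope -0.013866750841675515 zmin/max on plane 0.14669611303094554 0.20408095972290452
338.9 208.0
[[107 107 106 111 107  92  73  59  52  48  47  46  44  48  46  43  42  47  44  47  41  53  91  99 101 102 103 115 126 142 149 161 178]
 [106 108 109 106 106 104  98  96  91  86  70  57  52  45  45  46  44  44  44  45  42  67  98 100 101 102 102 105 101  98 103 129 158]
 [109 107 107 108 108 106 108 106 107 104  96  90  93  86  69  52  50  45  43  46  52  83 103 102 104 104 105 101 104  99 106 133 147]
 [106 103 106 110 108 112 107 106 105 107 105 108 110 104  96  91  88  86  71  74  79  99 104 105 103 104 104 104 100 101 116 143 149]
 [107 109 103 105 106 106 106 107 105 103  94 100 108 106 100 108 106 101  97  99 101 105 103 103 102 101 104 102 102 100 115 142 141]
 [112 106 105 105 107 104 106  99 105  98  89  98 106 100 108 106 104 104 103 108 105 106 104  99 100 100 101 100 103 109 130 142 140]
[... 965 characters left out ...]
05  99  98  84  81  81  81  84  81  81  75  80  85  97 101  94  98  88  84  79  77  79  98 115 141 142 143 144 135]
 [179 192 194 193 170 100  85  82  81  80  81  82  81  78  79  82  91 106 106 105 101 102  99  97  92  98  96 115 141 138 142 144 138]
 [206 214 217 216 184  94  79  75  79  81  80  79  81  83  77  81  87 103 105 104 105 104 100 102 104 102  98 115 140 136 139 140 134]
 [205 201 205 190 132  80  81  79  79  83  82  79  80  78  76  82  88 105 106 103 105 102  99 102 101  99 101 111 140 138 139 140 139]
 [158 166 177 164  90  81  74  82  80  80  78  81  78  79  81  85  97 103 101 104 105 105 100 100 101 103  99 113 141 144 143 144 141]]
[7.6 8.8]
[24.5 13.1]
[26.2  9.2]
[9.4 4.9]
```

The tag is centred in the grip within about 1 mm and vertical, and the slot matches the prediction (0.491, 0.121). Now I move over the slot and lower with force checks.

Request:
move_arm([
  [[0, 0, 0], [0, 0.13, 0], 1],
  [[0, 0, 0], [0.01, 0.25, 0], 1],
  [[0, 0, 0], [0.01, 0.25, -0.2], 1],
  [[0, 0, 0], [0.01, 0.25, -0.42], 1],
  [[0, 0, 0], [0.01, 0.25, -0.42], 1],
  [[0, 0, 0], [0.01, 0.25, -0.42], 1],
])

```text
time: 12.28
tool_pos: [0.4918, 0.1224, 0.1909]
tcp_rot: [-3.14, -0.104, -0.001]
wrist_force: [0.3, -0.8, -0.3]
width: 0.111
```

Run:
```python
from tag import *
s=status.read_state(); print(s["tool_pos"],s["wrist_force"])
p,d=read_camera("scene"); np.savez("scene4.npz",p=p,d=d); tag("scene",4,s["tool_pos"])
q,e=read_camera("top"); np.savez("top4.npz",p=q,d=e)
cv2.imwrite("pics/c4.png",np.hstack([cv2.resize(x,(400,400),interpolation=cv2.INTER_CUBIC) for x in (p[170:230,308:368],q[195:255,247:307])])[:,:,::-1])
```

```text
[0.49178639 0.1223525  0.19094957] [ 0.26096967 -0.7770756  -0.29598129]
scene 36 face b med nan z 0.10430316513312529 0.16307785848921416
 b fit (b0,db/dz,db/dx) [0. 0. 0.]
 centre a -0.014292675019277792 width 0.005045174920124899 slope 0.08676153505062471 zmin/max on plane 0.11006262702619096 0.1537431164448967
  return _methods._mean(a, axis=axis, dtype=dtype,
  ret = ret.dtype.type(ret / rcount)
```

View pics/c4.png

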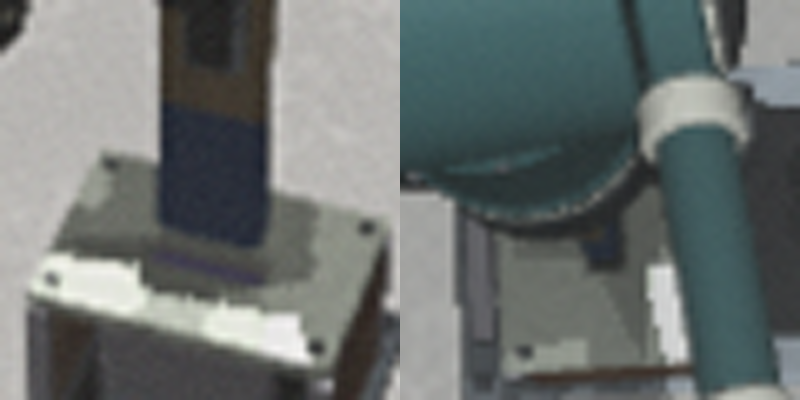

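The tag hangs just over the slot, visible below its foot at (210,265), and there is no offset worth correcting. I lower in stages.

Request:
move_arm([
  [[0, 0, 0], [0, 0, -0.05], 1],
  [[0, 0, 0], [0, 0, -0.1], 1],
  [[0, 0, 0], [0, 0, -0.15], 1],
  [[0, 0, 0], [0, 0, -0.15], 1],
])

```text
time: 12.88
tool_pos: [0.4908, 0.1216, 0.1745]
tcp_rot: [3.14, 0.103, -0.002]
wrist_force: [0.4, 0.1, -0.6]
width: 0.114
```

Request:
move_arm([
  [[0, 0, 0], [0, 0, -0.04], 1],
  [[0, 0, 0], [0, 0, -0.08], 1],
  [[0, 0, 0], [0, 0, -0.12], 1],
  [[0, 0, 0], [0, 0, -0.12], 1],
])

```text
time: 13.38
tool_pos: [0.491, 0.1217, 0.1627]
tcp_rot: [3.14, 0.103, -0.002]
wrist_force: [-0.9, -0.3, -0.9]
width: 0.116
```

Request:
move_arm([
  [[0, 0, 0], [0, 0, -0.06], 1],
  [[0, 0, 0], [0, 0, -0.12], 1],
  [[0, 0, 0], [0, 0, -0.18], 1],
  [[0, 0, 0], [0, 0, -0.24], 1],
  [[0, 0, 0], [0, 0, -0.3], 1],
  [[0, 0, 0], [0, 0, -0.31], 1],
  [[0, 0, 0], [0, 0, -0.31], 1],
  [[0, 0, 0], [0, 0, -0.31], 1],
])

```text
time: 14.38
tool_pos: [0.4917, 0.1219, 0.1326]
tcp_rot: [-3.14, -0.103, -0.001]
wrist_force: [0.2, -0.5, -0.8]
width: 0.114
```

Run:
```python
from h import *
from workcell import status,read_camera
F=[]
for k in range(4):
    p,d=read_camera("scene"); s=status.read_state(); F.append(np.r_[s["wrist_force"],s["tool_pos"]])
print(np.mean(F,0).round(4),s["width"],s["tcp_rot"],s["joint_vel"].round(3),s["time"])
W=cloud("scene",d); ey=np.array([-.0645,.998]); b=(W[...,:2]-[.491,.1215])@ey; a=(W[...,:2]-[.491,.1215])@[.998,.0645]
hsv=cv2.cvtColor(p,cv2.COLOR_RGB2HSV); H,S,V=[hsv[...,j].astype(int) for j in range(3)]
m=(d>0)&(abs(a)<.03)&(abs(b)<.02)&(W[...,2]>.091)
bl=m&(H>100)&(H<130)&(S>70); print("blue top z",bl.sum(),np.percentile(W[bl][:,2],[5,95,100])); 
f=m&(W[...,2]<.13); print("face b",np.median(b[f]),"a range",np.percentile(a[f],[2,98]))
R=((H<10)|(H>170))&(S>110)&(V>120)&(abs(W[...,0]-.497)<.03)&(abs(W[...,1]-.037)<.03); vu=np.argwhere(R); print("knob",rect(ray("scene",vu[:,::-1],.085)[:,:2]))
q,_=read_camera("top")
cv2.imwrite("pics/c5.png",np.hstack([cv2.resize(x,(400,400),interpolation=cv2.INTER_CUBIC) for x in (p[160:260,290:390],q[180:280,247:347])])[:,:,::-1])
```

```text
[-0.2382  0.3365 -0.9939  0.4916  0.1218  0.1326] 0.11783136539580422 [-3.13981557e+00 -1.02986515e-01 -6.88703193e-04] [-0.001  0.002  0.001 -0.001  0.    -0.   ] 14.575
blue top z 25 [0.09114703 0.10213739 0.1025497 ]
face b -0.004434319903188205 a range [-0.01710303  0.02275986]
knob (array([497.1,  34.9]), array([21.9, 20.7]), 75.43)
```

View pics/c5.png

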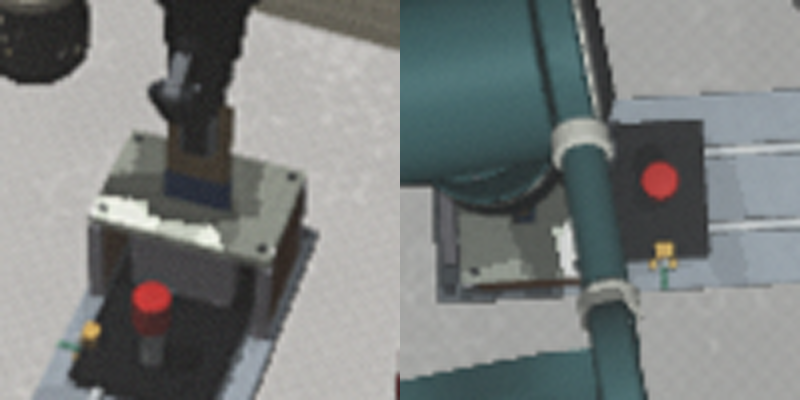

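```bash
python3 -c "
from workcell import order; print(order.finish_job())"
```

```text
the job is handed in; nothing more can be done
None
```

I slid the lamp sled by its red knob into its station, took the blue tag from the near end of the rack, and lowered it upright through the slot. I handed the job in at about 14.6 s with the tag still gripped; no verdict was reported.

**Last checks**
- **Sled:** its yellow pointer stands abreast of the green mark.
- **Tag:** its painted end is by my reckoning 48 to 52 mm below the hood top, within the required 38 to 60 mm. The two estimates differ by about 2 mm: the arm's travel gives 48 to 49 mm, and the height of the paint edge gives slightly lower. It is vertical, and the centre is within about 2 mm of the window centre in the picture.
- **Grip and contact:** the opening is about 10 mm and the grip command is 30 N. The wrist force averaged about 1 N or less while the arm held still, so nothing shows the tag pressing on the slot or tray.
- **Other tags:** the red and yellow tags had not moved when measured after the lift. I did not measure the bystanders again, but the arm met no unexpected force.

**Disagreement:** while it held the knob at the station, the arm measured about 1.3 mm farther in y than I had commanded. The slot position also differed by about 2 to 3 mm between the two cameras. I used the mean, and the tag went in without contact.

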